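# Lock the microtome blade carriage with its thumb wedge

## Task

Slide the steel blade carriage along its bed until it is fully home against the dark end stop, then slide the red thumb wedge along its ramp until it jams the carriage fast. Press firmly but do not force either part, leave the carriage home and the wedge tight when you let go, and do not disturb the jars and the slide box.

Things in the scene. Friction and masses are not known exactly. Their poses are not given: they have to be found in the camera images.
- bed: Fixed white bed plate, 150 (x) x 240 (y) x 18 mm, z up; origin at the centre of its underside. +y is the travel of the carriage, towards the end stop. On the plate, up to 18 mm above it: a rail with a stiff sprung brass strip on the carriage's -x side (216 x 16 mm, inner face at x = -21 to -26 mm, set differently each time) and a short guide on its +x side (x 21 to 33, y -117 to -31 mm).
- end_stop (a point): Middle of the face of the dark end stop's rubber buffer (on the bed, facing -y, gives 1 to 4 mm when pushed); stop 74 mm wide, 24 mm high above the plate; the face is at y = +100 mm in the bed frame. Axes as the bed's.
- carriage_mid (a point): Centre of the carriage's steel bar, 40 (x) x 120 (y) x 20 mm, axes as the bed's; loose, 0.3 to 0.5 kg, in a channel with 2 to 7 mm of side play. A grey blade holder on it (26 x 30 mm, up to 53 mm above the plate) is 36 mm ahead of this point. Starts 40 to 75 mm short of home; home, this point is at y = +40 mm in the bed frame. Slides at 1.5 to 5 N; never push over 30 N.
- push_plate (a point): Middle of the rear (-y) face of the carriage's black rubber push plate, flush with the bar's rear end: 32 mm wide (x), 8 mm thick (y), 38 to 74 mm above the table, this point at 56 mm. Axes as the bed's. Behind it (-y) all is free above 36 mm over the table.
- ramp (a point): Middle of the top of the fixed dark ramp bar, 112 x 12 mm, 14 mm high above the plate. Its length runs along the bed's +y turned 10 degrees towards -x; the wedge slides along it in that direction. Axes as the bed's.
- thumb_tab (a point): Middle of the ribbed rear (-y) face of the red wedge's upright thumb tab, axes as the bed's: 44 mm wide (x), 8 mm thick (y), 36 to 70 mm above the table, this point at 56 mm. Pushed from behind along the ramp's direction. Beside and behind it only the carriage's push plate and blade holder are higher than 36 mm over the table.
- wedge (a joint): How far the captive red wedge (56 mm) has slid up its ramp, m: starts 0 to 0.006, limit 0.060. Each mm brings its face 0.17 mm nearer the carriage's +x side. Slides at 3 to 8 N, begins to jam at 0.017 to 0.053 depending on the rail, then the push rises over some mm: jammed fast at about 20 N (15 to 25 N); over 30 N damages it. Stays where left. Jammed too early it holds the carriage short of the stop.
- jar0: Specimen jar, 46 mm across, 55 mm high, loose, leave alone. Origin at the centre of its underside.
- jar1: Another such jar, leave alone. Origin at the centre of its underside.
- slide_box: Blue box of slides, 40 x 85 x 28 mm, loose, leave alone. Origin at the centre of its underside.
Not all that is in view belongs to the job. Of the things that look like the part that bears carriage_mid, the middle-sized one is meant.

How it is judged (in metres and radians):
On the way, in this order (a step that is already met when the one before it is completed fails the run):
1. the carriage is home against the stop (within 2 mm) while the wedge does not yet press on it (y of carriage_mid in the frame of bed above 0.038 m and contact force between wedge and carriage below 1 N), for 0.2 s.
2. the wedge jams the carriage, which is still home (y of carriage_mid in the frame of bed above 0.038 m and contact force between wedge and carriage above 6 N), for 0.2 s.
At the end, for the whole second after the job is handed in: The carriage is home against the stop (within 2 mm), lies flat (within 3 degrees) at rest, and the wedge, let go, presses on its side with more than 6 N (all of step 2 and linear speed of carriage below 0.01 m/s and angle between carriage_mid's own z axis and vertical below 0.05 rad); the robot touches nothing.
It fails at once if the wedge is pushed with more than 32 N (contact force between any of the arm, the fingers and wedge above 32 N).
It fails at once if the carriage is pushed with more than 35 N (contact force between any of the arm, the fingers and carriage above 35 N).
It fails at once if the first jar is moved more than 10 mm (distance of jar0 from where it was at the start of the episode above 0.01 m).
It fails at once if the second jar is moved more than 10 mm (distance of jar1 from where it was at the start of the episode above 0.01 m).
It fails at once if the slide box is moved more than 10 mm (distance of slide_box from where it was at the start of the episode above 0.01 m).
It also fails if it takes over 50 s, if anything falls off the work surface, if the arm or the gripper's body presses on something with over 40 N, if the wrist force passes 120 N, or if a joint passes its speed limit or range.

## Robot

A 6-joint arm with a two-finger parallel gripper is mounted at the origin on the work surface. World frame = base frame: x ahead of the robot, y to its left, z up, the work surface at z = 0. Lengths are in mm, angles in rad, forces in N, time in s.
With the tool pointing down it reaches from about 300 to 775 mm from the base axis. Payload 14.6 kg.
Tool frame: the origin (TCP) lies at the very end of the fingers, on their centre line; the grasp point (between the pads) lies 19 mm behind it (pinch_z is the distance from the TCP to the grasp point, in mm); x points along the fingers, z is the direction in which the jaws open and shut, and the axes are right-handed (so a half turn about x gives the same grasp; the last joint's range is limited). The gripper opens to 94 mm and grips with 3 to 60 N. Pads are 16 mm wide; open, the fingers measure 119 mm over their backs; the gripper's body (75 mm by 177 mm) begins 78 mm behind the grasp point.
Start: joints at [1.242, 0.3, 1.521, -0, 1.321, -0.067], TCP at [142.349, 531.25, 205.446] pointing down, gripper open.
Joint ranges: [-3.03, 3.03], [-0.79, 2.21], [0.23, 2.52], [-1.04, 4.18], [0, 3.07], [-2.55, 2.55]. Speed limits (rad/s): [2.22, 2.22, 2.57, 3.14, 3.14, 3.14].

## Interface

Orientations are given as [roll, pitch, yaw] about the fixed x, y, z axes, in that order (R = Rz(yaw) Ry(pitch) Rx(roll)).
In Python, from cell import read_state, camera, sign_off, pinch_z gives the robot as it stands. The module is installed in compiled form; this text tells all that it offers.
- The arm moves only by the tool arm_command, never from a script. Its argument "series" is a list of rows, each a list of 3 entries, a list of its own where there are three numbers: the finger opening in mm, from 0 to 94, then the shift along the tool's x, y, z in mm, then the turn about the tool's x in degrees. A call has 1 to 12 rows; each row is the pose to reach, as a shift and turn from the pose measured when the call began, along the tool's axes at that moment; what a row does not reach only later rows make up. A row lasts 1/8 s, in which the tool goes at most 62.5 mm and 10.7 degrees, less where a joint would pass 70% of its speed; a pose out of reach is approached as far as the arm can. A call with a gripper value outside its range is refused whole. The fingers move at their own pace and stop on an object; "newtons" is the grip in N (left out, the last holds). Time passes only in rows, so rows that repeat a pose let the fingers close. It gives the time, the measured TCP pose, the force and the opening at its end, in the units of the state.
- read_state(): the state, without advancing time (a new reading comes with each control period).
- camera(name): name is "side" or "top" or "wrist"; returns a dict with "pixels" (400x640x3 uint8, red, green, blue), "range_z" (400x640 float32, mm along the optical axis (not along the pixel's ray), 0 where there is no reading), "fov_y" (degrees; the focal length in pixels is half the picture's height over the tangent of half this angle, whatever the lens; pixels are square), "cx", "cy" (the principal point, pixels), "R" (3x3) and "t" (3): a world point X has camera coordinates R X + t. Camera axes: x right, y down, z forward; pixel columns grow to the right and rows downward; lengths in mm; the calibration is good to about 2 mm. A picture is of the moment at which its call begins.
- sign_off(): hands the job in, once; it reports no verdict.
The state is a dict: "clock": time; "joints": joint angles; "qd": joint speeds; "effort": joint torques, N m; "eef_pos": TCP position; "eef_rot": TCP orientation; "wrist_force": force on the tool from outside, world axes, zero at the start; "moment": the same for the moment, N m; "finger_gap": finger opening in mm.
Only numpy, scipy, OpenCV 4.12 (cv2) and the standard library are available. Lean on these libraries where they do the work, as an engineer would, in place of code of your own. Each camera call takes 0.05 s, during which the arm holds its last target.

## Working session

There is one attempt and no reset: what is moved stays moved. The work goes in short steps, Python scripts to look and compute and a tool call to move; the robot and the scene stay as the last step left them, time stands still between calls to the robot, and variables do not carry over. Pictures are saved under pics/ and viewed, and the job is handed in when it is done.

Besides the shell and the picture viewer there is one more tool, called by a JSON object that holds its "api" and its "payload", one argument or row to a line. arm_command: Moves the arm, as the interface text tells. Its arguments: {"type":"object","properties":{"series":{"type":"array"},"newtons":{"type":"number"}},"required":["series"]}

```bash
mkdir -p pics; python3 - <<'E'
from cell import *
import cv2,pickle
print(read_state())
d={}
for n in("side","top","wrist"):
    c=camera(n);d[n]=c
    cv2.imwrite(f"pics/{n}0.png",c["pixels"][:,:,::-1]); print(n,c["fov_y"],c["cx"],c["cy"],c["R"],c["t"])
pickle.dump(d,open("c0.pkl","wb"))
E
```

```text
{'clock': 0.0, 'joints': array([ 1.24242692e+00,  3.00505150e-01,  1.52161762e+00, -1.44223065e-05,
        1.32070603e+00, -6.66258170e-02]), 'qd': array([ 0.00043193,  0.00065181, -0.0010283 , -0.00047149, -0.00232208,
       -0.00122446]), 'effort': array([-7.03333135e-04, -5.31807590e+01, -3.52733767e+01,  7.07564154e-02,
        2.44054024e-02, -9.25837071e-05]), 'eef_pos': array([142.25022435, 530.99517743, 204.85220201]), 'eef_rot': array([ 3.08626693,  1.5695601 , -1.88786206]), 'wrist_force': array([ 0.54846056,  0.03848663, -0.60672951]), 'moment': array([-0.00449165,  0.02275497, -0.03234921]), 'finger_gap': 93.86054444253976}
side 44.936726473760906 319.6191958750206 203.45782743392678 [[-0.95675618 -0.29083639 -0.00564058]
 [-0.21597329  0.7232038  -0.6559968 ]
 [ 0.19486703 -0.62641078 -0.75474259]] [539.85836981 150.48233616 648.1713038 ]
top 54.78502919325968 316.22488883222337 199.78718771223555 [[ 0.20693126 -0.97834638 -0.00422171]
 [-0.95884577 -0.20194544 -0.19958165]
 [ 0.19440743  0.04534765 -0.97987211]] [-83.03697675 540.60406194 627.58502631]
wrist 67.06133165982956 323.09048215296957 202.08065406733067 [[ 0.25843187  0.96602844 -0.00141979]
 [ 0.93483251 -0.2497153   0.2524489 ]
 [ 0.24351827 -0.06656811 -0.96760919]] [-549.64390624  -27.04990703  391.59202381]
```

View pics/side0.png

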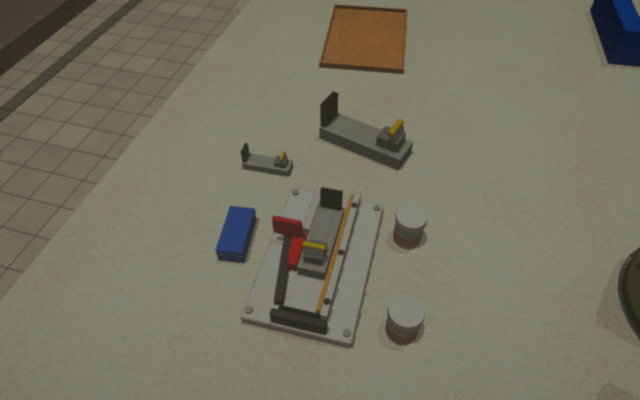

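View pics/top0.png

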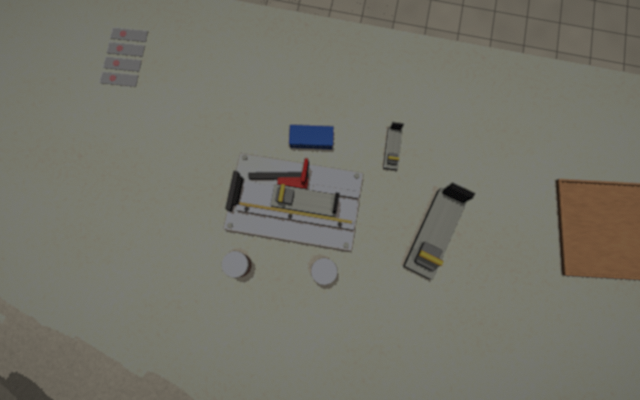

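View pics/wrist0.png

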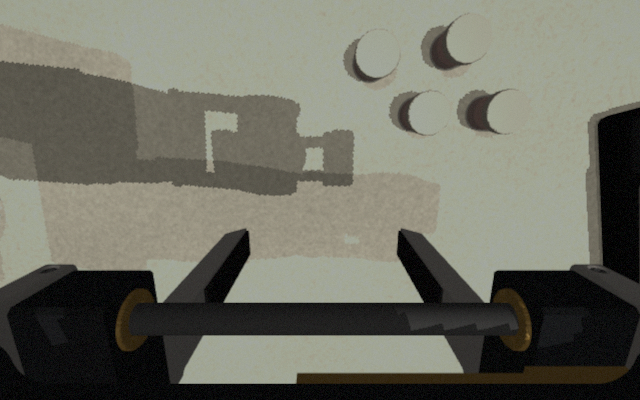

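The top view shows the bed around (295,202), with the end stop at (234,191), the push plate at (337,203) and the red tab at (305,172). Next I'll zoom in and measure.

```bash
cat > h.py <<'E'
import numpy as np,cv2
def f(c): return 200/np.tan(np.radians(c["fov_y"]/2))
def ray(c,uv,z):
    uv=np.atleast_2d(np.asarray(uv,float)); R,t=np.array(c["R"]),np.array(c["t"])
    d=np.c_[(uv[:,0]-c["cx"])/f(c),(uv[:,1]-c["cy"])/f(c),np.ones(len(uv))]@R
    o=-R.T@t
    return o+d*((z-o[2])/d[:,2])[:,None]
def proj(c,X):
    p=np.atleast_2d(X)@np.array(c["R"]).T+np.array(c["t"])
    return np.c_[p[:,0]/p[:,2]*f(c)+c["cx"],p[:,1]/p[:,2]*f(c)+c["cy"]]
def cloud(c):
    R,t=np.array(c["R"]),np.array(c["t"]);z=c["range_z"]
    v,u=np.mgrid[:400,:640]
    p=np.stack([(u-c["cx"])/f(c)*z,(v-c["cy"])/f(c)*z,z],-1)
    return (p-t)@R
E
python3 - <<'E'
import pickle;from h import *
d=pickle.load(open("c0.pkl","rb"))
for n,(x,y,w,h,s) in dict(top=(215,140,160,120,5),side=(235,175,160,175,3.4)).items():
    im=d[n]["pixels"][y:y+h,x:x+w,::-1]
    cv2.imwrite(f"pics/{n}_z.png",cv2.resize(im,None,fx=s,fy=s,interpolation=cv2.INTER_CUBIC))
for n in("top","side"):
    c=d[n]; P=cloud(c); im=c["pixels"].astype(int)
    r,g,b=im[...,0],im[...,1],im[...,2]
    print(n,"table z",[P[q].round(0) for q in([(150,210),(300,300)] if n=="top" else [(200,180),(300,220)])])
    red=(r>100)&(g<60)&(b<70); red[:140]=0;red[350:]=0
    k,l,st,ce=cv2.connectedComponentsWithStats(red.astype(np.uint8))
    for i in range(1,k):
        if st[i,4]>15: q=P[l==i]; print("red",ce[i],st[i,4],np.percentile(q,[5,50,95],axis=0).round(0))
    blue=(b>90)&(r<60)
    k,l,st,ce=cv2.connectedComponentsWithStats(blue.astype(np.uint8))
    for i in range(1,k):
        if st[i,4]>50: q=P[l==i]; print("blue",ce[i],st[i,4],np.percentile(q,[5,50,95],axis=0).round(0))
E
```

```text
top table z [array([611., 257.,   2.]), array([369.,  23.,  -0.])]
red [293.73706897 178.36637931] 232 [[567.  61.  35.]
 [575.  77.  37.]
 [603. 104.  72.]]
blue [310.97304236 134.67394095] 779 [[655.  31.  27.]
 [672.  67.  29.]
 [690. 104.  31.]]
side table z [array([796.,  22.,  -0.]), array([656., 172.,   0.])]
red [286.19354839 219.84946237] 93 [[576.  61.  68.]
 [593.  63.  69.]
 [611.  66.  71.]]
red [294.89003436 249.45017182] 291 [[568.  66.  34.]
 [574.  85.  36.]
 [583. 106.  37.]]
blue [627.65877712  14.51084813] 507 [[  70. -721.   77.]
 [  86. -661.   79.]
 [ 103. -604.   81.]]
blue [235.0154827 229.4298725] 1098 [[655.  33.  26.]
 [673.  71.  28.]
 [691. 106.  29.]]
```

View pics/top_z.png

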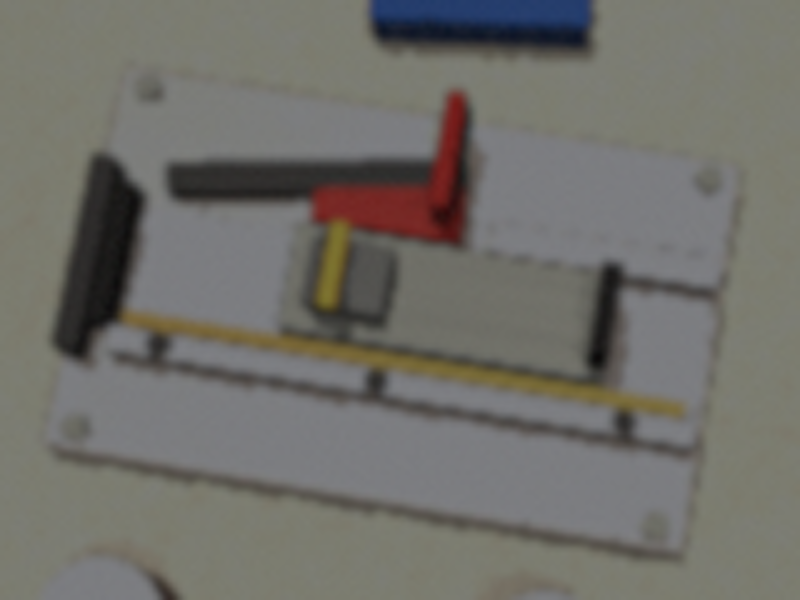

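View pics/side_z.png

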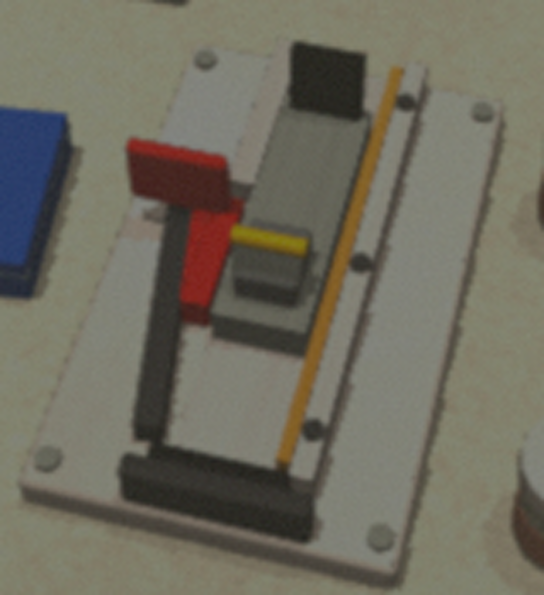

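```bash
python3 - <<'E'
import pickle;from h import *
d=pickle.load(open("c0.pkl","rb"))
T=np.array([(149,88),(708,181),(76,428),(655,527)])/5+[215,140]  # +x+y, +x-y, -x+y, -x-y
S=np.array([(48,458),(205,60),(380,537),(482,111)])/3.4+[235,175]
for n,uv in(("top",T),("side",S)):
    X=ray(d[n],uv,20)[:,:2]; print(n,X.round(1).tolist(),"centre",X.mean(0).round(1))
    vy=(X[0]-X[1]+X[2]-X[3])/2; vx=(X[0]-X[2]+X[1]-X[3])/2
    print(np.linalg.norm(vy),np.linalg.norm(vx),np.degrees(np.arctan2(vy[1],vy[0])),np.degrees(np.arctan2(vx[1],vx[0])))
C={}
for n in("top","side"):
    c=d[n];P=cloud(c)
    # coarse: points above table in region
    m=(P[...,0]>440)&(P[...,0]<640)&(P[...,1]>-60)&(P[...,1]<220)&(c["range_z"]>0)
    for lo,hi,nm in((14,22,"plate"),(38,45,"bar/stop"),(50,80,"high")):
        q=P[m&(P[...,2]>lo)&(P[...,2]<hi)]; 
        r=cv2.minAreaRect(q[:,:2].astype(np.float32)); print(n,nm,len(q),r)
    q=P[m&(P[...,2]>60)]
    k,l,st,ce=cv2.connectedComponentsWithStats((m&(P[...,2]>52)).astype(np.uint8))
    for i in range(1,k):
        q=P[l==i]
        if len(q)>8: print(" high",ce[i].round(),len(q),np.percentile(q,[3,50,97],axis=0).round(0).tolist(), c["pixels"][l==i].mean(0).round())
E
```

```text
top [[605.0, 181.8], [612.8, -32.9], [473.1, 176.4], [481.5, -38.3]] centre [543.1  71.7]
214.87677027867554 131.74392942316314 92.15545881970189 2.3500674831288633
side [[605.1, 183.9], [614.0, -30.4], [473.8, 178.7], [482.7, -36.8]] centre [543.9  73.8]
215.1100943738268 131.4161745407064 92.35843967729419 2.5278590795697027
top plate 5916 ((544.6525268554688, 72.39837646484375), (150.49684143066406, 239.84072875976562), 2.22639799118042)
top bar/stop 1432 ((544.7421875, 74.33830261230469), (78.41059112548828, 233.3228302001953), 3.3320934772491455)
top high 618 ((522.7660522460938, 22.625579833984375), (186.127685546875, 98.30994415283203), 45.08964157104492)
 high [305. 170.] 144 [[572.0, 56.0, 54.0], [591.0, 60.0, 70.0], [612.0, 65.0, 72.0]] [93. 39. 36.]
 high [284. 194.] 261 [[530.0, 74.0, 53.0], [544.0, 88.0, 56.0], [557.0, 101.0, 72.0]] [88. 82. 62.]
 high [336. 202.] 98 [[532.0, -8.0, 58.0], [546.0, -4.0, 75.0], [563.0, -0.0, 77.0]] [46. 45. 44.]
 high [326. 261.] 103 [[440.0, -23.0, 54.0], [444.0, -8.0, 56.0], [450.0, 7.0, 58.0]] [122. 122. 123.]
side plate 7968 ((528.8214111328125, 72.94584655761719), (182.16673278808594, 241.8009033203125), 2.2231993675231934)
side bar/stop 1211 ((543.44873046875, 84.94475555419922), (220.71658325195312, 147.57040405273438), 71.90892791748047)
side high 1215 ((524.089599609375, 24.473129272460938), (186.01565551757812, 99.59235382080078), 45.118896484375)
 high [331. 195.] 306 [[532.0, -7.0, 53.0], [548.0, -0.0, 68.0], [563.0, 2.0, 75.0]] [45. 44. 37.]
 high [400. 213.] 115 [[440.0, -22.0, 52.0], [444.0, -6.0, 54.0], [450.0, 10.0, 56.0]] [126. 127. 116.]
 high [287. 223.] 338 [[572.0, 60.0, 53.0], [592.0, 65.0, 65.0], [613.0, 67.0, 71.0]] [90. 42. 36.]
 high [314. 249.] 381 [[530.0, 75.0, 52.0], [543.0, 96.0, 60.0], [557.0, 103.0, 70.0]] [87. 80. 50.]
```

```bash
cat >> h.py <<'E'
from scipy.spatial.transform import Rotation as Ro
th=np.radians(2.3)
O=np.array([543.6,72.7]); BX=np.array([np.cos(th),np.sin(th)]); BY=np.array([-np.sin(th),np.cos(th)])
def bed(p): p=np.asarray(p)[...,:2]-O; return np.stack([p@BX,p@BY],-1)
def world(b): return O+b[0]*BX+b[1]*BY
def tool(s): return Ro.from_euler("xyz",s["eef_rot"]).as_matrix()
def shift(s,target): return tool(s).T@(np.asarray(target)-s["eef_pos"])
E
python3 - <<'E'
import pickle;from h import *;from cell import *
s=read_state();print(tool(s).round(3))
d=pickle.load(open("c0.pkl","rb"))
for n in("top","side"):
    c=d[n];P=cloud(c);B=bed(P)
    for nm,(x0,x1,y0,y1,z0) in dict(push=(-25,25,-110,-60,50),tab=(25,80,-35,10,50),holder=(-20,20,-10,50,50),bar=(-30,21,-90,60,37)).items():
        m=(B[...,0]>x0)&(B[...,0]<x1)&(B[...,1]>y0)&(B[...,1]<y1)&(P[...,2]>z0)&(c["range_z"]>0)&(P[...,2]<90)
        print(n,nm,m.sum(),np.percentile(B[m],[2,50,98],axis=0).round(1).tolist())
b=world([0.6,-115]);print(b, shift(s,[*b,205]))
E
```

```text
[[-0.    -0.966  0.259]
 [-0.001  0.259  0.966]
 [-1.     0.    -0.001]]
top push 99 [[-15.1, -80.7], [-1.1, -76.8], [16.3, -73.0]]
top tab 149 [[27.1, -18.4], [46.2, -14.3], [68.5, -9.4]]
top holder 266 [[-13.6, 0.5], [0.3, 15.2], [14.4, 29.0]]
top bar 1593 [[-28.6, -79.6], [-3.3, -19.9], [19.6, 38.1]]
side push 325 [[-14.6, -80.6], [1.0, -73.0], [16.8, -71.2]]
side tab 367 [[27.9, -14.9], [48.3, -9.1], [69.0, -7.7]]
side holder 400 [[-12.9, 2.1], [0.6, 23.5], [15.0, 30.5]]
side bar 1942 [[-22.7, -78.1], [-0.6, -25.0], [19.4, 38.1]]
[548.81467278 -42.18327636] [ 4.14904089e-01 -5.41025769e+02 -4.48549681e+02]
```

{"api": "arm_command", "payload": {
  "series": [
    [0, [0, -45, -37], 6],
    [0, [0, -90, -75], 13],
    [0, [0, -135, -112], 20],
    [0, [0, -180, -150], 27],
    [0, [0, -225, -187], 34],
    [0, [0, -270, -224], 41],
    [0, [0, -316, -262], 48],
    [0, [0, -361, -299], 55],
    [0, [0, -406, -336], 62],
    [0, [0, -451, -374], 69],
    [0, [0, -496, -411], 73],
    [0, [0, -541, -448], 73]
  ],
  "newtons": 30
}}

```text
clock: 1.65
eef_pos: [549.7, -43.5, 205.2]
eef_rot: [-2.119, 1.57, -2.086]
wrist_force: [1.1, 0.9, -0.3]
finger_gap: 0.2
```

```bash
python3 - <<'E'
from h import *;from cell import *
s=read_state();print(s["clock"],s["eef_pos"],s["finger_gap"],s["wrist_force"],s["joints"],bed(s["eef_pos"]))
R=tool(s);print(R.round(3),np.degrees(np.arctan2(R[1,1],R[0,1])))
b=world([0.6,-105]);print(shift(s,[*b,48]))
E
```

```text
1.65 [549.71582331 -43.50464226 205.24524241] 0.2215519862916044 [ 1.06758565  0.8738994  -0.27940333] [-1.45017414e-01  3.03482994e-01  1.51682388e+00 -7.95898927e-04
  1.32158483e+00 -1.78427231e-01] [   1.44739578 -116.35646619]
[[-0.    -0.034  0.999]
 [-0.001  0.999  0.034]
 [-1.    -0.001 -0.   ]] 91.9255040166794
[157.23757341  11.46168432  -0.85379422]
```

{"api": "arm_command", "payload": {
  "series": [
    [0, [50, 2, -1], 0],
    [0, [100, 4, -1], 0],
    [0, [140, 6, -1], 0],
    [0, [160, 8, -1], 0.4],
    [0, [162, 8, -1], 0.4],
    [0, [162, 8, -1], 0.4]
  ]
}}

```text
clock: 2.4
eef_pos: [548.8, -35.7, 44.0]
eef_rot: [-1.095, 1.57, -1.069]
wrist_force: [0.3, -0.6, -0.4]
finger_gap: 0.9
```

```bash
python3 - <<'E'
from h import *;from cell import *
s=read_state();print(s["clock"],s["eef_pos"],s["wrist_force"],bed(s["eef_pos"]))
R=tool(s);print(R.round(3))
c=camera("side");cv2.imwrite("pics/s1.png",cv2.resize(c["pixels"][120:350,190:440,::-1],None,fx=3,fy=3)[:600,:800])
E
```

```text
2.4 [548.77825717 -35.74374173  43.99896099] [ 0.31100172 -0.64898014 -0.39963281] [   0.8220438  -108.56419167]
[[ 0.    -0.027  1.   ]
 [-0.001  1.     0.027]
 [-1.    -0.001  0.   ]]
```

View pics/s1.png

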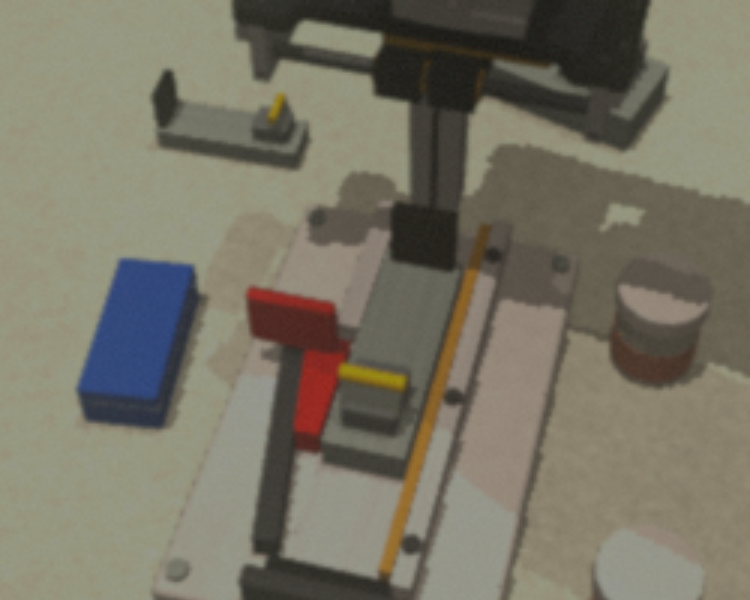

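{"api": "arm_command", "payload": {
  "series": [
    [0, [0, 5, 0], 0],
    [0, [0, 10, 0], 0],
    [0, [0, 15, 0], 0],
    [0, [0, 18, 0], 0],
    [0, [0, 21, 0], 0],
    [0, [0, 24, 0], 0],
    [0, [0, 28, 0], 0],
    [0, [0, 32, 0], 0],
    [0, [0, 36, 0], 0],
    [0, [0, 40, -0.5], 0],
    [0, [0, 44, -0.5], 0],
    [0, [0, 48, -0.5], 0]
  ]
}}

```text
clock: 3.95
eef_pos: [547.2, 12.4, 44.4]
eef_rot: [-0.673, 1.569, -0.646]
wrist_force: [-0.3, -4.4, 3.0]
finger_gap: 0.6
```

```bash
python3 - <<'E'
from h import *;from cell import *
s=read_state();print(s["clock"],s["eef_pos"],s["wrist_force"],bed(s["eef_pos"]))
E
```

```text
3.95 [547.2255703   12.41812677  44.38782558] [-0.29540384 -4.42700131  3.01092425] [  1.2034299  -60.37881049]
```

{"api": "arm_command", "payload": {
  "series": [
    [0, [0, 4, 0], 0],
    [0, [0, 8, 0], 0],
    [0, [0, 12, 0], 0],
    [0, [0, 16, 0], 0],
    [0, [0, 20, -0.5], 0],
    [0, [0, 23, -0.5], 0],
    [0, [0, 25, -0.5], 0],
    [0, [0, 26, -0.5], 0]
  ]
}}

```text
clock: 4.95
eef_pos: [546.0, 38.4, 44.4]
eef_rot: [-0.722, 1.569, -0.695]
wrist_force: [-0.6, -4.3, 4.2]
finger_gap: 0.4
```

{"api": "arm_command", "payload": {
  "series": [
    [0, [0, 0.6, 0], 0],
    [0, [0, 1.2, 0], 0],
    [0, [0, 1.8, 0], 0],
    [0, [0, 2.4, 0], 0]
  ]
}}

```text
clock: 5.45
eef_pos: [545.9, 40.8, 44.4]
eef_rot: [-0.712, 1.569, -0.686]
wrist_force: [0.1, -4.6, 2.8]
finger_gap: 0.4
```

{"api": "arm_command", "payload": {
  "series": [
    [0, [0, 0.6, 0], 0],
    [0, [0, 1.2, 0], 0],
    [0, [0, 1.8, 0], 0]
  ]
}}

```text
clock: 5.82
eef_pos: [545.9, 42.7, 44.4]
eef_rot: [-0.746, 1.569, -0.719]
wrist_force: [0.5, -5.6, 3.6]
finger_gap: 0.6
```

{"api": "arm_command", "payload": {
  "series": [
    [0, [0, 0.5, 0], 0],
    [0, [0, 1.0, 0], 0]
  ]
}}

```text
clock: 6.08
eef_pos: [545.9, 43.6, 44.4]
eef_rot: [-0.806, 1.569, -0.779]
wrist_force: [-0.1, -6.7, 3.6]
finger_gap: 0.4
```

{"api": "arm_command", "payload": {
  "series": [
    [0, [0, 0.5, 0], 0],
    [0, [0, 1.0, 0], 0]
  ]
}}

```text
clock: 6.32
eef_pos: [545.9, 44.2, 44.4]
eef_rot: [-0.941, 1.568, -0.914]
wrist_force: [1.3, -8.3, 3.4]
finger_gap: 0.2
```

{"api": "arm_command", "payload": {
  "series": [
    [0, [0, 0.6, 0], 0],
    [0, [0, 1.2, 0], 0]
  ]
}}

```text
clock: 6.58
eef_pos: [546.0, 44.9, 44.4]
eef_rot: [-1.028, 1.568, -1.002]
wrist_force: [1.1, -9.7, 4.3]
finger_gap: 0.4
```

{"api": "arm_command", "payload": {
  "series": [
    [0, [0, 0.6, 0], 0],
    [0, [0, 1.2, 0], 0]
  ]
}}

```text
clock: 6.82
eef_pos: [546.2, 45.4, 44.4]
eef_rot: [-1.11, 1.566, -1.083]
wrist_force: [1.2, -11.2, 3.7]
finger_gap: 0.7
```

```bash
python3 - <<'E'
from h import *;from cell import *
s=read_state();print(s["clock"],s["eef_pos"],s["wrist_force"],bed(s["eef_pos"]))
for n in("side","top"):
  c=camera(n);x,y=(235,175) if n=="side" else (215,140)
  cv2.imwrite(f"pics/{n}2.png",cv2.resize(c["pixels"][y:y+150,x:x+160,::-1],None,fx=4,fy=4,interpolation=2))
  P=cloud(c);B=bed(P)
  m=(B[...,0]>-20)&(B[...,0]<20)&(B[...,1]>55)&(B[...,1]<108)&(P[...,2]>33)&(P[...,2]<60)
  print(n,np.percentile(B[m],[2,50,98],axis=0))
E
```

```text
6.825 [546.15412606  45.37344293  44.40135844] [  1.16748812 -11.2073788    3.69370034] [  1.45540473 -27.40704432]
side [[-17.43740095  56.78048194]
 [ -2.80411237  92.0854408 ]
 [ 18.97288749 106.10599261]]Traceback (most recent call last):
  File "<stdin>", line 8, in <module>
    return _quantile_unchecked(
        a, q, axis, out, overwrite_input, method, keepdims, weights)
    return _ureduce(a,
                    func=_quantile_ureduce_func,
    ...<5 lines>...
                    overwrite_input=overwrite_input,
                    method=method)
    r = func(a, **kwargs)
    result = _quantile(arr,
                       quantiles=q,
    ...<2 lines>...
                       out=out,
                       weights=wgt)
    slices_having_nans = np.isnan(arr[-1, ...])
                                  ~~~^^^^^^^^^
IndexError: index -1 is out of bounds for axis 0 with size 0
```

View pics/side2.png

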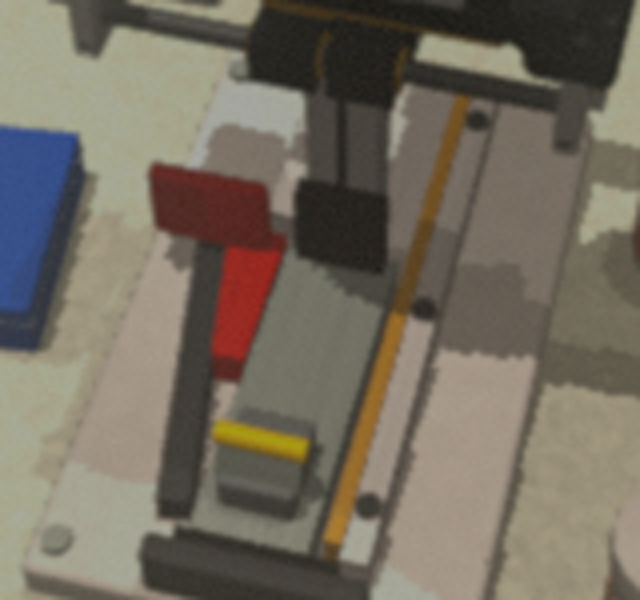

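View pics/top2.png

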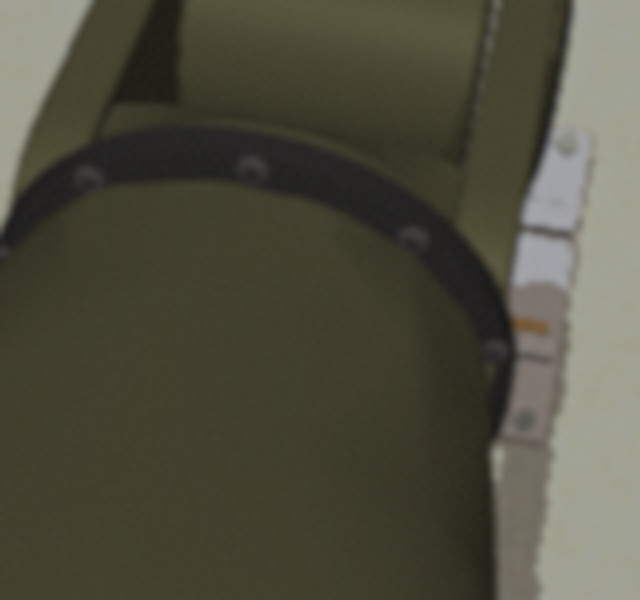

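{"api": "arm_command", "payload": {
  "series": [
    [0, [0, 0.8, 0], 0],
    [0, [0, 1.6, 0], 0]
  ]
}}

```text
clock: 7.18
eef_pos: [546.3, 46.1, 44.4]
eef_rot: [-1.159, 1.565, -1.132]
wrist_force: [2.6, -13.2, 3.5]
finger_gap: 0.4
```

{"api": "arm_command", "payload": {
  "series": [
    [0, [0, 0.8, 0], 0],
    [0, [0, 1.6, 0], 0]
  ]
}}

```text
clock: 7.42
eef_pos: [546.5, 46.6, 44.5]
eef_rot: [-1.197, 1.563, -1.17]
wrist_force: [0.7, -14.7, 2.9]
finger_gap: 0.1
```

{"api": "arm_command", "payload": {
  "series": [
    [0, [0, 0.8, 0], 0],
    [0, [0, 1.6, 0], 0],
    [0, [0, 1.6, 0], 0]
  ]
}}

```text
clock: 7.8
eef_pos: [546.7, 47.1, 44.6]
eef_rot: [-1.223, 1.562, -1.197]
wrist_force: [1.1, -13.8, 3.3]
finger_gap: 0.2
```

{"api": "arm_command", "payload": {
  "series": [
    [0, [0, -2, 0], 0],
    [0, [0, -5, 0], 0],
    [0, [0, -10, 0], 0],
    [0, [0, -18, 0], 0],
    [0, [0, -24, 0], 0],
    [0, [-2, -24, 0], 0],
    [0, [-2, -24, 0], 0]
  ]
}}

```text
clock: 8.68
eef_pos: [547.4, 23.2, 47.0]
eef_rot: [-1.183, 1.562, -1.156]
wrist_force: [0.4, -0.2, 0.0]
finger_gap: 0.5
```

```bash
python3 - <<'E'
from h import *;from cell import *;import pickle
s=read_state();print(s["clock"],s["eef_pos"],s["wrist_force"],bed(s["eef_pos"]),tool(s).round(3).tolist())
c=camera("side");pickle.dump(c,open("c3.pkl","wb"))
d=pickle.load(open("c0.pkl","rb"))["side"]
for q in(d,c):
    P=cloud(q);B=bed(P);im=q["pixels"].astype(int)
    m=(B[...,0]>-20)&(B[...,0]<22)&(B[...,1]>-10)&(B[...,1]<105)&(P[...,2]>45)&(P[...,2]<90)&(im[...,0]>im[...,2]+40)
    print("yellow",m.sum(),B[m].mean(0),np.percentile(B[m],[3,97],axis=0).tolist())
    m=(B[...,0]>-20)&(B[...,0]<18)&(B[...,1]>-110)&(B[...,1]<10)&(P[...,2]>66)&(P[...,2]<73)&(im.max(-1)<70)
    print("plate",m.sum(),np.percentile(B[m],[5,50,95],axis=0).tolist())
print(shift(s,[*world([47.5,-45]),45]))
cv2.imwrite("pics/side3.png",cv2.resize(c["pixels"][175:335,235:395,::-1],None,fx=3.7,fy=3.7,interpolation=2))
E
```

```text
8.675 [547.4356673   23.19054209  46.99470921] [ 0.43827629 -0.17716888  0.02581143] [  1.84567397 -49.62350505] [[0.004, -0.026, 1.0], [-0.008, 1.0, 0.026], [-1.0, -0.009, 0.003]]
yellow 128 [ 0.96230992 20.51453512] [[-13.505808634175729, 15.821070432338868], [15.204207824383175, 23.828071190212846]]
plate 79 [[-13.51434480148493, -77.4619646290485], [-0.17448011816357614, -72.7615594424507], [14.157445729660749, -71.2687471412506]]
yellow 158 [ 2.01242695 81.61751723] [[-12.267863004281528, 69.20851967519734], [16.46752396318188, 85.27115499812896]]
plate 123 [[-13.056855573380458, -41.91718492710107], [0.6206861727842116, -11.584806996642063], [14.839635380453137, -10.414562240527157]]
[ 2.10850868  5.27254627 45.57880643]
```

View pics/side3.png

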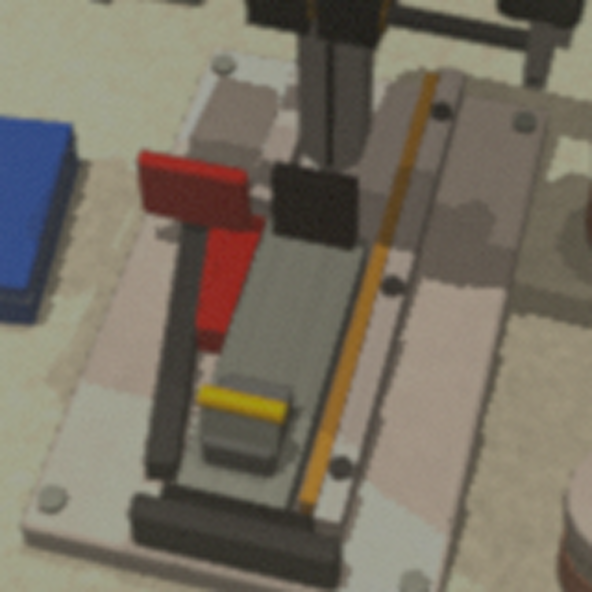

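{"api": "arm_command", "payload": {
  "series": [
    [0, [0, 0, 12], 0],
    [0, [0, 1, 25], 0],
    [0, [1, 3, 38], 0],
    [0, [2, 5, 45.5], 0],
    [0, [2, 5, 45.5], 0]
  ]
}}

```text
clock: 9.35
eef_pos: [593.0, 29.6, 44.7]
eef_rot: [-1.233, 1.562, -1.206]
wrist_force: [0.2, 0.7, -0.1]
finger_gap: 0.7
```

{"api": "arm_command", "payload": {
  "series": [
    [0, [0, 4, 0], 0],
    [0, [0, 8, 0], 0],
    [0, [0, 12, 0], 0],
    [0, [0, 15, 0], 0],
    [0, [0, 17, 0], 0],
    [0, [0, 19, 0], 0]
  ]
}}

```text
clock: 10.1
eef_pos: [592.4, 48.5, 44.5]
eef_rot: [-1.256, 1.561, -1.229]
wrist_force: [-2.1, -2.8, 1.3]
finger_gap: 0.6
```

```bash
python3 - <<'E'
from h import *;from cell import *
s=read_state();print(s["clock"],s["eef_pos"],s["wrist_force"],bed(s["eef_pos"]))
E
```

```text
10.1 [592.44671706  48.54625325  44.52627621] [-2.14830467 -2.84213576  1.33645688] [ 47.83803275 -26.09459469]
```

{"api": "arm_command", "payload": {
  "series": [
    [0, [0, 1, -0.2], 0],
    [0, [0, 2, -0.4], 0],
    [0, [0, 3, -0.6], 0],
    [0, [0, 4, -0.8], 0],
    [0, [0, 5, -1.0], 0],
    [0, [0, 6, -1.1], 0],
    [0, [0, 7, -1.3], 0],
    [0, [0, 8, -1.5], 0],
    [0, [0, 9, -1.7], 0],
    [0, [0, 10, -1.9], 0]
  ]
}}

```text
clock: 11.35
eef_pos: [590.4, 58.1, 44.6]
eef_rot: [-1.255, 1.561, -1.228]
wrist_force: [-0.0, -6.5, 2.3]
finger_gap: 0.4
```

{"api": "arm_command", "payload": {
  "series": [
    [0, [0, 1, -0.2], 0],
    [0, [0, 2, -0.4], 0],
    [0, [0, 3, -0.6], 0],
    [0, [0, 4, -0.8], 0]
  ]
}}

```text
clock: 11.85
eef_pos: [589.5, 61.7, 44.6]
eef_rot: [-1.255, 1.56, -1.229]
wrist_force: [-0.5, -6.1, 1.3]
finger_gap: 0.3
```

{"api": "arm_command", "payload": {
  "series": [
    [0, [0, 1, -0.2], 0],
    [0, [0, 2, -0.4], 0],
    [0, [0, 3, -0.6], 0]
  ]
}}

```text
clock: 12.22
eef_pos: [589.0, 64.3, 44.6]
eef_rot: [-1.253, 1.56, -1.227]
wrist_force: [0.3, -6.3, 1.2]
finger_gap: 0.3
```

{"api": "arm_command", "payload": {
  "series": [
    [0, [0, 1, -0.2], 0],
    [0, [0, 2, -0.4], 0],
    [0, [0, 3, -0.6], 0]
  ]
}}

```text
clock: 12.6
eef_pos: [588.4, 67.0, 44.6]
eef_rot: [-1.248, 1.559, -1.221]
wrist_force: [1.3, -6.7, 1.6]
finger_gap: 0.3
```

{"api": "arm_command", "payload": {
  "series": [
    [0, [0, 1, -0.2], 0],
    [0, [0, 2, -0.4], 0],
    [0, [0, 3, -0.6], 0]
  ]
}}

```text
clock: 12.98
eef_pos: [587.8, 69.6, 44.6]
eef_rot: [-1.244, 1.558, -1.217]
wrist_force: [0.2, -6.3, 0.3]
finger_gap: 0.2
```

{"api": "arm_command", "payload": {
  "series": [
    [0, [0, 1, -0.2], 0],
    [0, [0, 2, -0.4], 0],
    [0, [0, 3, -0.6], 0]
  ]
}}

```text
clock: 13.35
eef_pos: [587.3, 72.0, 44.6]
eef_rot: [-1.239, 1.557, -1.212]
wrist_force: [1.4, -9.3, 1.0]
finger_gap: 0.6
```

{"api": "arm_command", "payload": {
  "series": [
    [0, [0, 1, -0.2], 0],
    [0, [0, 2, -0.4], 0]
  ]
}}

```text
clock: 13.6
eef_pos: [587.2, 72.8, 44.7]
eef_rot: [-1.234, 1.555, -1.208]
wrist_force: [2.3, -15.2, 1.5]
finger_gap: 0.3
```

{"api": "arm_command", "payload": {
  "series": [
    [0, [0, 1, -0.2], 0],
    [0, [0, 2, -0.4], 0]
  ]
}}

```text
clock: 13.85
eef_pos: [587.2, 73.2, 44.7]
eef_rot: [-1.241, 1.553, -1.215]
wrist_force: [3.1, -17.3, 0.6]
finger_gap: 0.4
```

{"api": "arm_command", "payload": {
  "series": [
    [0, [0, 1, -0.2], 0],
    [0, [0, 2, -0.4], 0]
  ]
}}

```text
clock: 14.1
eef_pos: [587.2, 73.4, 44.8]
eef_rot: [-1.244, 1.55, -1.219]
wrist_force: [3.3, -18.6, 0.3]
finger_gap: 0.4
```

{"api": "arm_command", "payload": {
  "series": [
    [0, [0, 1, -0.2], 0],
    [0, [0, 2.3, -0.4], 0]
  ]
}}

```text
clock: 14.35
eef_pos: [587.2, 73.7, 44.8]
eef_rot: [-1.256, 1.547, -1.231]
wrist_force: [3.0, -20.5, 0.9]
finger_gap: 0.7
```

{"api": "arm_command", "payload": {
  "series": [
    [0, [0, 1, -0.2], 0],
    [0, [0, 2.6, -0.4], 0]
  ]
}}

```text
clock: 14.6
eef_pos: [587.1, 74.1, 44.9]
eef_rot: [-1.27, 1.544, -1.245]
wrist_force: [2.8, -23.7, 0.9]
finger_gap: 0.3
```

Now 23.7 N, so the wedge is jammed. I'll hold briefly, back off and inspect.

{"api": "arm_command", "payload": {
  "series": [
    [0, [0, 2, -0.4], 0],
    [0, [0, 2, -0.4], 0]
  ]
}}

```text
clock: 14.85
eef_pos: [587.1, 73.9, 44.9]
eef_rot: [-1.28, 1.541, -1.255]
wrist_force: [1.6, -18.8, 0.9]
finger_gap: 0.2
```

{"api": "arm_command", "payload": {
  "series": [
    [0, [0, -2, 0.2], 0],
    [0, [0, -6, 1], 0],
    [0, [0, -12, 2], 0],
    [0, [0, -20, 4], 0],
    [0, [0, -26, 5], 0],
    [0, [0, -26, 5], 0]
  ]
}}

```text
clock: 15.6
eef_pos: [592.8, 47.6, 45.7]
eef_rot: [-1.278, 1.541, -1.254]
wrist_force: [0.6, 0.1, 0.6]
finger_gap: 0.6
```

```bash
python3 - <<'E'
from h import *;from cell import *;import pickle
s=read_state();print(s["clock"],s["eef_pos"],s["wrist_force"],bed(s["eef_pos"]),tool(s).round(3).tolist())
c=camera("side")
d=pickle.load(open("c3.pkl","rb"))
for q in(d,c):
    P=cloud(q);B=bed(P);im=q["pixels"].astype(int)
    m=(B[...,0]>-20)&(B[...,0]<22)&(B[...,1]>-10)&(B[...,1]<105)&(P[...,2]>45)&(P[...,2]<90)&(im[...,0]>im[...,2]+40)
    m&=~((im[...,0]>80)&(im[...,1]<50))
    print("yellow",m.sum(),np.median(B[m],0),np.argwhere(m).mean(0))
    m=(B[...,0]>-20)&(B[...,0]<18)&(B[...,1]>-35)&(B[...,1]<10)&(P[...,2]>62)&(P[...,2]<73)&(im.max(-1)<70)
    print("plate",m.sum(),np.percentile(B[m],[5,50,95],axis=0).tolist(),np.argwhere(m).mean(0))
cv2.imwrite("pics/side4.png",cv2.resize(c["pixels"][175:335,235:395,::-1],None,fx=3.7,fy=3.7,interpolation=2))
E
```

```text
15.6 [592.83804737  47.59339837  45.69988772] [0.56790098 0.0505759  0.57087552] [ 48.19080803 -27.06238673] [[0.009, -0.024, 1.0], [-0.029, 0.999, 0.024], [-1.0, -0.029, 0.009]]
yellow 158 [ 2.02390366 82.44454926] [283.70253165 300.24683544]
plate 136 [[-13.496715689684594, -17.71713800863969], [0.6579955368141477, -11.315045629547516], [16.120662349851727, -10.341191926002718]] [226.5        319.82352941]
yellow 159 [-1.87346408 82.54552897] [284.50314465 303.09433962]
plate 138 [[-16.58970984057211, -17.60004679939732], [-1.7220860948089984, -11.332181766873145], [12.409603606592094, -9.855263267659218]] [227.02898551 321.6884058 ]
```

View pics/side4.png

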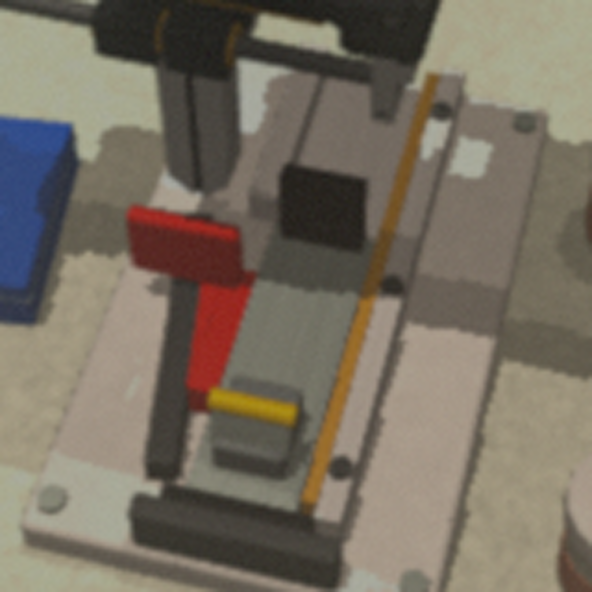

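{"api": "arm_command", "payload": {
  "series": [
    [0, [-20, -4, 0], 0],
    [0, [-50, -6, 0], 0],
    [0, [-80, -6, 0], 0],
    [0, [-80, -6, 0], 0],
    [0, [-80, -6, 0], 0]
  ]
}}

```text
clock: 16.27
eef_pos: [591.7, 44.3, 124.9]
eef_rot: [-1.315, 1.541, -1.29]
wrist_force: [0.2, -0.6, 0.3]
finger_gap: 0.5
```

```bash
python3 - <<'E'
from cell import *
s=read_state();print(s["clock"],s["eef_pos"],s["wrist_force"],abs(s["qd"]).max());print(sign_off())
E
```

```text
16.275 [591.74873567  44.30894974 124.90742134] [ 0.21392462 -0.57079056  0.30554195] 0.012455983887515898
the job is handed in; nothing more can be done
None
```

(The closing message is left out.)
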